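Gather the weighting slugs in the tote's pawn corner

TASK

Pull the bench cabinet's drawer all the way open by its brass handle, then lift the little plywood tote out by its bridge handle, clear above the drawer. Tilt it until all three loose steel slugs have slid together into the corner marked with the small turned pawn, and finish still holding the tote up, still and clearly tilted, with that corner the lowest; do not let go or put it down. Spill nothing and leave the vise, knight, rasp and glass jar undisturbed.

Things in the scene. Friction and masses are not known exactly. Their poses are not given: they have to be found in the camera images.
- cabinet: Low wooden bench-top cabinet, fixed to the bench: 215 mm deep, 230 mm wide, 125 mm high, one drawer in its front. Origin at the middle of the bottom edge of its front face (on the bench); +x points into the cabinet's depth (away from the robot, turned by its yaw of up to 0.2 rad), z up.
- drawer (a joint): Drawer opening in m along the cabinet's -x: 0 shut, 0.175 fully open (end stop), starts 0 to 0.012; about 2 N friction, stays where left. Front panel 14 mm thick over the cabinet's face, top edge 120 mm above the bench; inside 175 mm deep, 180 mm wide, floor 14 mm and side walls 54 mm above the bench. The cabinet top overhangs the inside, so the tote comes out only with the drawer fully open.
- drawer_handle (a point): Middle of the drawer's brass bar handle: a round horizontal bar, 11 mm thick and 110 mm long, along the cabinet's y, 35 mm (centre line) in front of the drawer front and 95 mm above the bench (30 mm below the cabinet's top), so it can be pinched from above. Axes as the cabinet's. Moves with the drawer.
- tote: Open square plywood tote, loose in the drawer, hidden until that is open, at any yaw: 100 x 100 mm outside, walls 5 mm thick, 32 mm high, floor 5 mm thick, 0.13 to 0.25 kg. A bridge handle crosses its middle along its y. Origin at the centre of its underside; z up. A 25 mm tall turned boxwood pawn stands on the wall top at its +x +y corner only.
- tote_grip (a point): Middle of the tote's bridge handle: a wooden bar 14 mm wide (along the tote's x), 18 mm high and 100 mm long along the tote's y; this point is the bar's centre, 73 mm above the tote's underside (87 mm above the bench while in the drawer). Two posts at the bar's ends (tote y = +-47 mm) join it to the walls. Axes as the tote's. Moves with the tote.
- tote_corner (a point): The inside corner of the tote's floor under the turned pawn, where the slugs must end: tote x = y = +45 mm, z = 5 mm. Moves with the tote.
- slug0: Loose turned steel slug (chess piece base weight) no. 0 of three alike, lying on the tote's floor away from the pawn corner: flat disc 16 mm across, 10 mm high, 16 g. Origin at the centre of its underside. Slippery on the plywood (friction about 0.2): it starts to slide at 10 to 14 degrees, and about 35 degrees towards the corner brings it along the walls right into it.
- slug1: Loose turned steel slug (chess piece base weight) no. 1 of three alike, lying on the tote's floor away from the pawn corner: flat disc 16 mm across, 10 mm high, 16 g. Origin at the centre of its underside. Slippery on the plywood (friction about 0.2): it starts to slide at 10 to 14 degrees, and about 35 degrees towards the corner brings it along the walls right into it.
- slug2: Loose turned steel slug (chess piece base weight) no. 2 of three alike, lying on the tote's floor away from the pawn corner: flat disc 16 mm across, 10 mm high, 16 g. Origin at the centre of its underside. Slippery on the plywood (friction about 0.2): it starts to slide at 10 to 14 degrees, and about 35 degrees towards the corner brings it along the walls right into it.
- vise: Bystander, fixed: small dark cast-iron vise gripping a pale rook, 110 x 90 mm foot, 131 mm high, screw handle to its -x, on the robot's right. Origin at the centre of its underside.
- knight: Bystander, loose: half-turned black ebony knight, 34 mm base, about 65 mm high, standing on the robot's left. Origin at the centre of its underside.
- rasp: Bystander, loose: steel rasp with beech handle lying on the left, 275 mm long, 22 mm wide, along its x. Origin on the bench, near the middle.
- jar: Bystander, loose: green glass jar of pawns, 76 mm across, 95 mm high, on the right. Origin at the centre of its underside.

How it is judged:
On the way, in this order (a step that is already met when the one before it is completed fails the run):
1. the drawer is pulled open, at least 160 mm (value of joint drawer above 0.16 m), for 0.1 s.
2. the tote is lifted clear above the drawer and cabinet (height (world z) of tote above 0.13 m and contact force between tote and cabinet below 0.3 N), for 0.2 s.
At the end, for the whole second after the job is handed in: The fingers hold the tote at rest, off the cabinet and drawer, its underside centre over 130 mm above the bench, tilted over 0.2 rad with the pawn corner lowest (its x and y axes both over 0.04 rad below level); each slug at rest within 48 mm of the inside corner under the pawn (all of step 2 and contact force between the fingers and tote above 1 N and angle between tote's own z axis and vertical above 0.2 rad and angle between tote's own x axis and vertical above 1.61 rad and angle between tote's own y axis and vertical above 1.61 rad and linear speed of each of tote, slug0, slug1, slug2 below 0.03 m/s and angular speed of tote below 0.15 rad/s and distance between each of slug0, slug1, slug2 and tote_corner below 0.048 m); the arm keeps its last pose, push and grip.
It fails at once if the knight is shifted more than 30 mm (distance of knight from where it was at the start of the episode above 0.03 m).
It fails at once if the rasp is shifted more than 30 mm (distance of rasp from where it was at the start of the episode above 0.03 m).
It fails at once if the jar is shifted more than 30 mm (distance of jar from where it was at the start of the episode above 0.03 m).
It fails at once if the vise is pushed hard (over 15 N) (contact force between vise and the arm above 15 N).
It fails at once if the vise is pushed hard (over 15 N) (contact force between vise and the fingers above 15 N).
It also fails if it takes over 45 s, if anything falls off the work surface, if the arm or the gripper's body presses on something with over 40 N, if the wrist force passes 120 N, or if a joint passes its speed limit or range.

ROBOT

A 6-joint arm with a two-finger parallel gripper is mounted at the origin on the work surface. World frame = base frame: x ahead of the robot, y to its left, z up, the work surface at z = 0. Lengths are in m, angles in rad, forces in N, time in s.
With the tool pointing down it reaches from about 0.3 to 0.775 m from the base axis. Payload 14.6 kg.
Tool frame: the origin (TCP) lies at the very end of the fingers, on their centre line; the grasp point (between the pads) lies 19 mm behind it; z points along the fingers, y is the line along which they close (so a half turn about z gives the same grasp; the last joint's range is limited). The gripper opens to 94 mm and grips with 3 to 60 N. Pads are 16 mm wide; open, the fingers measure 119 mm over their backs; the gripper's body (75 mm by 177 mm) begins 78 mm behind the grasp point.
Start: joints at [-1.199, 0.3, 1.521, -0, 1.321, -0.067], TCP at [0.234, -0.498, 0.181] pointing down, gripper open.
Joint ranges: [-3.03, 3.03], [-0.79, 2.21], [0.23, 2.52], [-1.04, 4.18], [0, 3.07], [-2.55, 2.55]. Speed limits (rad/s): [2.22, 2.22, 2.57, 3.14, 3.14, 3.14].

INTERFACE

Orientations are given as [roll, pitch, yaw] about the fixed x, y, z axes, in that order (R = Rz(yaw) Ry(pitch) Rx(roll)).
In Python, from station import ctrl, cams gives the robot as it stands. The module is installed in compiled form; this text tells all that it offers.
- The arm moves only by the tool arm_command, never from a script. Its argument "plan" is a list that holds one entry, the list of rows, each a list of 7 numbers: the shift along the tool's x, y, z in parts of the range, where 1.0 means 1000 mm, then the turn, a rotation vector about the tool's x, y, z in a scale on which 1.0 is 2 rad, then the closure, from -1 (fully open) to 1 (shut). A call has 1 to 12 rows; each row is the pose to reach, as a shift and turn from the pose commanded when the call began, along the tool's axes at that moment; what a row does not reach only later rows make up. A row lasts 1/10 s, in which the tool goes at most 50 mm and 8.59 degrees, less where a joint would pass 70% of its speed; a pose out of reach is approached as far as the arm can. No shift or turn number may pass 1 either way. A call with a gripper value outside its range is refused whole. The fingers move at their own pace and stop on an object; "squeeze" is the grip in N (left out, the last holds). Time passes only in rows, so rows that repeat a pose let the fingers close. It gives the time, the measured TCP pose, the force, the opening and the grip force at its end, in the units of the state.
- ctrl.get_obs(): the state, without advancing time (a new reading comes with each control period).
- cams.camera(name): name is "scene" or "side" or "wrist"; returns (picture, depth): 384x512x3 uint8, blue, green, red; 384x512 float32, m along the optical axis (not along the pixel's ray), 0 where there is no reading.
- cams.camera_info(name): a dict with "fx", "fy", "cx", "cy" (pixels), "world_to_cam" (4x4, takes a point from world to camera coordinates). Camera axes: x right, y down, z forward; pixel columns grow to the right and rows downward; lengths in m; the calibration is good to about 2 mm. The wrist camera is an equidistant fisheye: a pixel r from the principal point sees the ray r / f radians off the axis. A picture is of the moment at which its call begins: read the wrist's pose just before it. camera_info takes no time and is no camera call; for the wrist camera it gives the pose at the moment of the call.
- ctrl.hand_in(): hands the job in; it is judged then, once.
The state is a dict: "time_s": time; "qpos": joint angles; "joint_vel": joint speeds; "tau": joint torques, N m; "ee_pos": TCP position; "eef_rot": TCP orientation; "force": force on the tool from outside, world axes, zero at the start; "moment": the same for the moment, N m; "grip_width": finger opening in m; "grip_force": force on a finger pad.
Only numpy, scipy, OpenCV 4.12 (cv2) and the standard library are available. Lean on these libraries where they do the work, as an engineer would, in place of code of your own. Each camera call takes 0.05 s, during which the arm holds its last target. There are 200 camera calls.

## Working session

There is one attempt and no reset: what is moved stays moved. The work goes in short steps, Python scripts to look and compute and a tool call to move; the robot and the scene stay as the last step left them, time stands still between calls to the robot, and variables do not carry over. Pictures are saved under pics/ and viewed, at most 10 in all, crops included, and the job is handed in when it is done.

Besides the shell and the picture viewer there is one more tool, called after "Emit:" as name(argument=value, ...), one argument or row to a line, values as JSON. arm_command: Moves the arm, as the interface text tells. Its arguments: {"type":"object","properties":{"plan":{"type":"array"},"squeeze":{"type":"number"}},"required":["plan"]}

```bash
mkdir -p pics; cat > h.py <<'E'
import numpy as np, cv2
from station import ctrl, cams
from scipy.spatial.transform import Rotation as R
def cloud(n):
    im,d=cams.camera(n); i=cams.camera_info(n)
    v,u=np.mgrid[:384,:512]
    x=(u-i["cx"])/i["fx"]; y=(v-i["cy"])/i["fy"]
    if n=="wrist":
        r=np.hypot(x,y)+1e-9; k=np.tan(r)/r; x=x*k; y=y*k
    P=np.stack([x*d,y*d,d,np.ones_like(d)],-1)@np.linalg.inv(i["world_to_cam"]).T
    P=P[...,:3]; P[d==0]=np.nan
    return im,P
E
python3 - <<'E'
from h import *
a,P=cloud("scene"); b,Q=cloud("side")
np.save("P.npy",P);np.save("Q.npy",Q)
cv2.imwrite("pics/a.png",a); cv2.imwrite("pics/b.png",b)
o=ctrl.get_obs(); print({k:np.round(v,3) for k,v in o.items()})
for n in("scene","side","wrist"): print(np.linalg.inv(cams.camera_info(n)["world_to_cam"]).round(2))
E
```

```text
{'time_s': np.float64(0.1), 'qpos': array([-1.199,  0.3  ,  1.522,  0.   ,  1.321, -0.067]), 'joint_vel': array([-0.001, -0.002, -0.002, -0.001, -0.   ,  0.002]), 'tau': array([ 3.0000e-03, -5.3264e+01, -3.5328e+01,  7.1000e-02,  2.3000e-02,
       -0.0000e+00]), 'ee_pos': array([ 0.234, -0.498,  0.181]), 'eef_rot': array([-3.141, -0.   ,  0.439]), 'force': array([-0.161, -0.031, -0.232]), 'moment': array([-0.065, -0.025,  0.003]), 'grip_force': np.float64(0.0), 'grip_width': np.float64(0.094)}
[[-0.74 -0.47  0.49  0.01]
 [-0.68  0.49 -0.55  0.73]
 [ 0.02 -0.73 -0.68  0.94]
 [ 0.    0.    0.    1.  ]]
[[-0.84 -0.4   0.37  0.21]
 [-0.54  0.61 -0.58  0.68]
 [ 0.   -0.68 -0.73  0.89]
 [ 0.    0.    0.    1.  ]]
[[ 0.42 -0.88 -0.22  0.3 ]
 [-0.91 -0.41 -0.1  -0.47]
 [-0.    0.24 -0.97  0.38]
 [ 0.    0.    0.    1.  ]]
```

View pics/a.png

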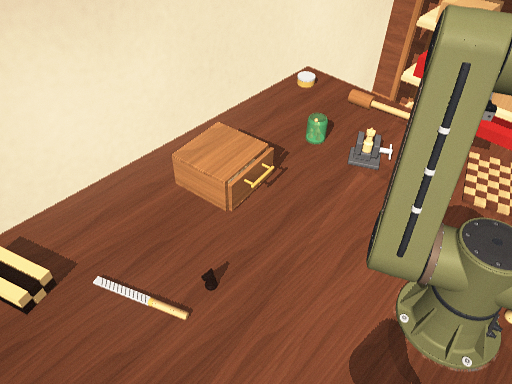

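View pics/b.png

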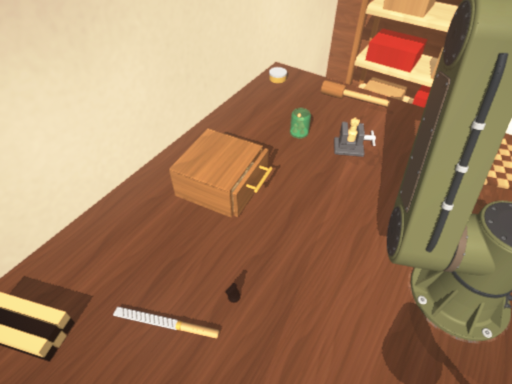

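The scene view shows the cabinet at about (225,165) with its brass handle at (262,176). The vise is at (368,150), jar (316,128), knight (210,280) and rasp (140,298). The side view agrees, with its handle at (261,179).

```bash
python3 - <<'E'
import numpy as np,cv2
for n,box,hb in (("P",(170,275,120,210),(243,280,160,192)),("Q",(170,272,128,215),(244,275,163,196))):
    P=np.load(n+".npy"); im=cv2.imread("pics/%s.png"%("a" if n=="P" else "b"))
    S=P[box[2]:box[3],box[0]:box[1]].reshape(-1,3)
    T=S[np.abs(S[:,2]-.125)<.004]
    r=cv2.minAreaRect(T[:,:2].astype(np.float32)); print(n,"top",len(T),r,T[:,2].mean()); print(cv2.boxPoints(r).round(3).tolist())
    S=P[hb[2]:hb[3],hb[0]:hb[1]].reshape(-1,3); C=im[hb[2]:hb[3],hb[0]:hb[1]].reshape(-1,3).astype(int)
    m=(C[:,2]>150)&(C[:,1]>110)&(C[:,0]<120)&(S[:,2]>.085)
    H=S[m]; print("handle",m.sum(),H.mean(0).round(4),H.min(0).round(3),H.max(0).round(3)); 
    r=cv2.minAreaRect(H[:,:2].astype(np.float32)); print(r)
    for nm,(u,v) in (dict(vise=(368,150),jar=(316,128),knight=(210,280),pawn=(0,0)) if n=="P" else dict(vise=(352,140),jar=(300,123),knight=(233,293))).items(): print(nm,P[v,u].round(3))
E
```

```text
P top 3022 ((0.7750362753868103, 0.01524537056684494), (0.23834159970283508, 0.23579882085323334), 7.038108825683594) 0.12583379123857252
[[0.6420000195503235, 0.11800000071525574], [0.6710000038146973, -0.11599999666213989], [0.9079999923706055, -0.08699999749660492], [0.8790000081062317, 0.1469999998807907]]
handle 229 [0.6442 0.006  0.1092] [ 0.611 -0.056  0.088] [0.694 0.057 0.129]
((0.6552422046661377, 0.004766326397657394), (0.07889509201049805, 0.11378247290849686), 6.6760101318359375)
vise [ 0.476 -0.396  0.057]
jar [ 0.676 -0.359  0.071]
knight [0.496 0.34  0.035]
pawn [1.223 0.356 0.558]
Q top 3134 ((0.7739111185073853, 0.019086629152297974), (0.2378615140914917, 0.23360492289066315), 6.829805374145508) 0.12389853547578976
[[0.6420000195503235, 0.12099999934434891], [0.6700000166893005, -0.11100000143051147], [0.906000018119812, -0.08299999684095383], [0.878000020980835, 0.14900000393390656]]
handle 278 [0.6456 0.0069 0.1073] [ 0.608 -0.058  0.086] [0.696 0.065 0.127]
((0.6540876030921936, 0.005826540291309357), (0.08060916513204575, 0.11908069998025894), 7.51873779296875)
vise [ 0.477 -0.394  0.05 ]
jar [ 0.675 -0.35   0.074]
knight [0.495 0.346 0.039]
```

Careful with the scale: shifts go in shares of 1000 mm and turns go in shares of 2 rad. That gives: 545 mm / 1000 = 0.545, -295 mm / 1000 = -0.295, -1.255 rad / 2 = -0.6275.

Emit:
arm_command(
  plan=[
    [[0.02,0,-0.05,0,0,0,-1],[0.1,-0.05,-0.08,0,0,-0.075,-1],[0.545,-0.295,-0.08,0,0,-0.6275,0],[0.545,-0.295,-0.08,0,0,-0.6275,0.32],[0.545,-0.295,-0.08,0,0,-0.6275,0.32],[0.545,-0.295,-0.08,0,0,-0.6275,0.32],[0.545,-0.295,-0.08,0,0,-0.6275,0.32],[0.545,-0.295,-0.08,0,0,-0.6275,0.32],[0.545,-0.295,-0.08,0,0,-0.6275,0.32],[0.545,-0.295,-0.08,0,0,-0.6275,0.32],[0.545,-0.295,-0.08,0,0,-0.6275,0.32],[0.545,-0.295,-0.08,0,0,-0.6275,0.32]],
  ],
  squeeze=40,
)

```text
time_s: 1.3
ee_pos: [0.5694, -0.0432, 0.2593]
eef_rot: [-3.141, -0.0, 1.694]
force: [1.8, -1.1, 0.3]
grip_width: 0.0321
grip_force: 0.0
```

```bash
python3 - <<'E'
import numpy as np,cv2
for n,f,hb in (("P","a",(243,280,160,192)),("Q","b",(244,275,163,196))):
    P=np.load(n+".npy"); im=cv2.imread("pics/%s.png"%f)
    S=P[hb[2]:hb[3],hb[0]:hb[1]].reshape(-1,3); C=im[hb[2]:hb[3],hb[0]:hb[1]].reshape(-1,3).astype(int)
    m=(C[:,2]>150)&(C[:,1]>110)&(C[:,0]<120)&(S[:,2]>.085)&(S[:,2]<.104)&(S[:,0]<.64)
    H=S[m]; r=cv2.minAreaRect(H[:,:2].astype(np.float32)); print(m.sum(),H.mean(0),r)
E
python3 - <<'E'
from h import *
o=ctrl.get_obs(); print(o["ee_pos"].round(4),o["eef_rot"].round(4),o["grip_width"],o["qpos"].round(2))
im,P=cloud("wrist"); np.save("W.npy",P); cv2.imwrite("pics/w1.png",im)
E
```

```text
110 [0.62173635 0.00356643 0.09963318] ((0.6301804780960083, 0.001768350601196289), (0.02879939042031765, 0.11379716545343399), 6.2951788902282715)
121 [0.62130729 0.00686749 0.09781309] ((0.6284297108650208, 0.0019990727305412292), (0.030728481709957123, 0.11912510544061661), 5.066900253295898)
[ 0.5694 -0.0432  0.2593] [-3.1413 -0.      1.694 ] 0.03208250070201462 [-0.14  0.3   1.34 -0.    1.5  -0.26]
```

View pics/w1.png

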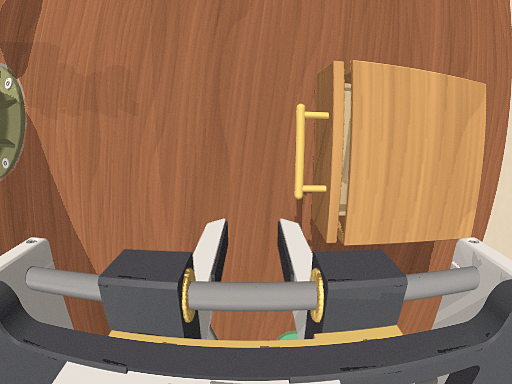

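The wrist view shows the handle bar running vertically at column 299, rows 105–198, with the drawer front at about column 335.

```bash
python3 - <<'E'
from h import *
P=np.load("W.npy"); im=cv2.imread("pics/w1.png").astype(int)
S=P[98:205,290:312].reshape(-1,3); C=im[98:205,290:312].reshape(-1,3)
print(P[150,299],P[110,300],P[192,298])
m=(C[:,2]>130)&(C[:,0]<C[:,2]*.55)&(S[:,2]>.085)&(S[:,2]<.11); H=S[m]
print(m.sum(),H.mean(0),cv2.minAreaRect(H[:,:2].astype(np.float32)))
print(ctrl.get_obs()["ee_pos"],ctrl.get_obs()["eef_rot"])
# drawer front top corners
for p in ((335,70),(335,235),(345,65),(350,240),(325,150)): print(p,P[p[1],p[0]].round(3))
E
```

```text
[0.62463809 0.0062363  0.09835886] [0.61889644 0.05521396 0.0985824 ] [ 0.63189798 -0.04670972  0.09670797]
925 [0.62675618 0.00475616 0.09725839] ((0.6299219131469727, 0.00530967116355896), (0.022050336003303528, 0.12008706480264664), 8.888911247253418)
[ 0.57199349 -0.03795158  0.25874347] [-3.14153688e+00 -1.66457458e-03  1.69749805e+00]
(335, 70) [0.651 0.109 0.118]
(335, 235) [ 0.685 -0.091  0.119]
(345, 65) [0.67  0.124 0.092]
(350, 240) [ 0.704 -0.094  0.124]
(325, 150) [0.662 0.01  0.08 ]
```

Emit:
arm_command(
  plan=[
    [[0,0,0,0,0,0,0.32],[0,0,0,0,0,0,0.32]],
  ],
)

```text
time_s: 1.55
ee_pos: [0.5683, -0.0455, 0.259]
eef_rot: [-3.141, -0.0, 1.694]
force: [-0.6, -1.3, 0.2]
grip_width: 0.0323
grip_force: 0.0
```

Converted, 183 mm / 1000 = 0.183, 160 mm / 1000 = 0.16.

Emit:
arm_command(
  plan=[
    [[0.043,0.063,0,0,0,0,0.32],[0.043,0.063,0.05,0,0,0,0.32],[0.043,0.063,0.05,0,0,0,0.32],[0.043,0.063,0.095,0,0,0,0.32],[0.043,0.063,0.13,0,0,0,0.32],[0.043,0.063,0.16,0,0,0,0.32],[0.043,0.063,0.183,0,0,0,0.32],[0.043,0.063,0.183,0,0,0,0.32],[0.043,0.063,0.183,0,0,0,1],[0.043,0.063,0.183,0,0,0,1],[0.043,0.063,0.183,0,0,0,1],[0.043,0.063,0.183,0,0,0,1]],
  ],
  squeeze=40,
)

```text
time_s: 2.75
ee_pos: [0.6262, 0.0051, 0.0775]
eef_rot: [3.14, 0.0, 1.694]
force: [-0.4, 0.2, 0.2]
grip_width: 0.0039
grip_force: 0.0
```

```bash
python3 - <<'E'
from h import *
o=ctrl.get_obs();print(o["ee_pos"],o["grip_width"],o["grip_force"])
im,P=cloud("wrist"); np.save("W.npy",P); 
a,Q=cloud("scene"); np.save("Q.npy",Q)
out=np.hstack([cv2.resize(im[100:340,100:420],(440,330)),cv2.resize(a[120:220,180:300],(360,300)).copy()[:,:] if 0 else cv2.resize(a[120:220,180:300],(360,330))])
cv2.imwrite("pics/w2.png",out)
E
```

```text
[0.626222   0.00511078 0.07746291] 0.003897623805340221 0.0
```

View pics/w2.png

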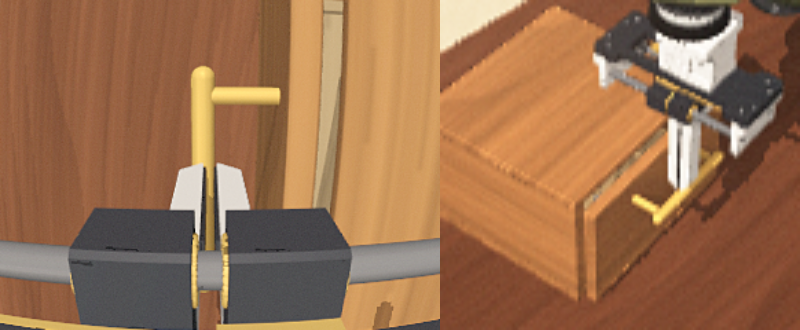

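The wrist half shows the closed fingers (about (209,190)) in line over the bar. The scene half shows the tips ending at the bar at about (683,187). The fingers seem not to straddle it, so I'll check the depths.

```bash
python3 - <<'E'
from h import *
P=np.load("W.npy"); s=320/440; t=240/330
for n,(u,v) in dict(bar1=(203,90),bar2=(203,130),bar3=(204,155),slit=(210,180),slit2=(210,215),tipL=(190,172),tipR=(230,172),fL=(185,200),post=(260,96)).items():
    c=int(100+u*s); r=int(100+v*t); print(n,c,r,P[r,c].round(4))
Q=np.load("Q.npy")
for n,(u,v) in dict(tip=(683,183),fing=(683,160),bar1=(665,206),bar2=(705,170),below=(690,195)).items():
    c=180+(u-440)*120/360; r=120+v*100/330; print(n,int(c),int(r),Q[int(r),int(c)].round(4))
E
```

```text
bar1 247 165 [0.6179 0.048  0.0992]
bar2 247 194 [0.62   0.0299 0.0992]
bar3 248 212 [0.6221 0.0181 0.0983]
slit 252 230 [0.6262 0.0058 0.0972]
slit2 252 256 [ 0.6284 -0.0125  0.098 ]
tipL 238 225 [0.6168 0.0142 0.114 ]
tipR 267 225 [0.6339 0.016  0.1131]
fL 234 245 [0.6161 0.0134 0.1421]
post 289 169 [0.6441 0.0485 0.0971]
tip 261 175 [0.6151 0.0134 0.1156]
fing 261 168 [0.6184 0.011  0.1401]
bar1 255 182 [0.6183 0.0363 0.1   ]
bar2 268 171 [ 0.6223 -0.0279  0.1015]
below 263 179 [ 0.6652 -0.0569  0.0222]
```

Emit:
arm_command(
  plan=[
    [[0,0,0,0,0,0,1],[0,0,0,0,0,0,1]],
  ],
)

```text
time_s: 3.05
ee_pos: [0.6259, 0.0053, 0.0765]
eef_rot: [3.142, -0.0, 1.694]
force: [-0.8, 0.0, 1.3]
grip_width: 0.0005
grip_force: 0.4
```

```bash
python3 - <<'E'
from h import *
o=ctrl.get_obs();print(o["ee_pos"],o["eef_rot"],o["qpos"])
for n in("scene","side","wrist"):
    im,P=cloud(n); i=cams.camera_info(n); C=im.astype(int)
    m=(C.max(-1)-C.min(-1)<35)&(C.min(-1)>110)&(np.hypot(P[...,0]-.626,P[...,1]-.005)<.04)&(P[...,2]>.05)&(P[...,2]<.2)
    H=P[m]; 
    if len(H): 
        k=H[:,2]<H[:,2].min()+.01; print(n,m.sum(),"zmin",np.percentile(H[:,2],[0,2,10]).round(4),"low mean",H[k].mean(0).round(4),H[k].min(0).round(4),H[k].max(0).round(4))
    # project reported tcp
    p=i["world_to_cam"]@np.r_[o["ee_pos"],1]; print("tcp px",p[:3].round(3), p[0]/p[2]*i["fx"]+i["cx"],p[1]/p[2]*i["fy"]+i["cy"])
    cv2.imwrite("pics/t_%s.png"%n,im)
E
```

```text
[0.62591302 0.00528136 0.07647009] [ 3.14152140e+00 -1.22811352e-05  1.69384140e+00] [-5.00797292e-02  5.63802762e-01  1.39794262e+00  2.63612803e-05
  1.17977920e+00 -1.73134845e-01]
scene 174 zmin [0.0751 0.1088 0.1168] low mean [ 0.6595 -0.0141  0.0751] [ 0.6595 -0.0141  0.0751] [ 0.6595 -0.0141  0.0751]
tcp px [ 0.016 -0.01   1.283] 259.76590870283115 181.56859070466416
side 153 zmin [0.1067 0.1083 0.1169] low mean [0.622  0.0152 0.1116] [0.611  0.0127 0.1067] [0.6333 0.0178 0.1163]
tcp px [ 0.016 -0.021  1.136] 261.00910440584164 183.6233235069452
wrist 1369 zmin [0.096  0.1041 0.1111] low mean [0.6253 0.0148 0.1035] [0.6152 0.0128 0.096 ] [0.6335 0.0158 0.106 ]
tcp px [-0.     0.019  0.213] 251.82755679455826 221.08125903206414
```

The visible finger tips are at z≈0.105, just above the bar (top about 0.100), though the reported TCP is at 0.0765. The real tips therefore sit about 28 mm short of the reported TCP, so I'll open, go 28 mm lower and grip again.

Converted, 28 mm / 1000 = 0.028, 20 mm / 1000 = 0.02.

Emit:
arm_command(
  plan=[
    [[0,0,0,0,0,0,0.32],[0,0,0,0,0,0,0.32],[0,0,0,0,0,0,0.32],[0,0,0,0,0,0,0.32],[0,0,0.01,0,0,0,0.32],[0,0,0.02,0,0,0,0.32],[0,0,0.028,0,0,0,0.32],[0,0,0.028,0,0,0,1],[0,0,0.028,0,0,0,1],[0,0,0.028,0,0,0,1],[0,0,0.028,0,0,0,1],[0,0,0.028,0,0,0,1]],
  ],
  squeeze=40,
)

```text
time_s: 4.4
ee_pos: [0.6258, 0.0052, 0.0485]
eef_rot: [-3.142, -0.0, 1.694]
force: [-0.8, 0.1, -0.9]
grip_width: 0.0097
grip_force: 40.0
```

Converted, -164 mm / 1000 = -0.164, -120 mm / 1000 = -0.12.

Emit:
arm_command(
  plan=[
    [[0,-0.008,0,0,0,0,1],[0,-0.022,0,0,0,0,1],[0,-0.04,0,0,0,0,1],[0,-0.06,0,0,0,0,1],[0,-0.08,0,0,0,0,1],[0,-0.1,0,0,0,0,1],[0,-0.12,0,0,0,0,1],[0,-0.138,0,0,0,0,1],[0,-0.152,0,0,0,0,1],[0,-0.16,0,0,0,0,1],[0,-0.164,0,0,0,0,1],[0,-0.164,0,0,0,0,1]],
  ],
)

```text
time_s: 5.6
ee_pos: [0.4627, -0.0148, 0.0485]
eef_rot: [-3.141, -0.0, 1.694]
force: [-1.8, 2.2, -2.8]
grip_width: 0.0104
grip_force: 40.0
```

Converted, -8 mm / 1000 = -0.008, -6 mm / 1000 = -0.006.

Emit:
arm_command(
  plan=[
    [[0,-0.003,0,0,0,0,1],[0,-0.006,0,0,0,0,1],[0,-0.008,0,0,0,0,1],[0,-0.008,0,0,0,0,1]],
  ],
)

```text
time_s: 6.0
ee_pos: [0.458, -0.0154, 0.0486]
eef_rot: [3.135, 0.0, 1.694]
force: [23.6, 8.3, -21.1]
grip_width: 0.0095
grip_force: 40.0
```

Converted, -220 mm / 1000 = -0.22, -180 mm / 1000 = -0.18.

Emit:
arm_command(
  plan=[
    [[0,0.004,0,0,0,0,0.32],[0,0.004,0,0,0,0,0.32],[0,0.004,0,0,0,0,0.32],[0,0.004,0,0,0,0,0.3],[0,0.004,-0.04,0,0,0,0.3],[0,0.004,-0.09,0,0,0,0.3],[-0.02,0.05,-0.14,0,0,0,0],[-0.05,0.09,-0.18,0,0,0,0],[-0.08,0.13,-0.22,0,0,0,0],[-0.08,0.13,-0.22,0,0,0,0],[-0.08,0.13,-0.22,0,0,0,0],[-0.08,0.13,-0.22,0,0,0,0]],
  ],
)

```text
time_s: 7.2
ee_pos: [0.5938, -0.0796, 0.2677]
eef_rot: [-3.141, -0.0, 1.693]
force: [-0.2, 0.6, -1.0]
grip_width: 0.0474
grip_force: 0.0
```

```bash
python3 - <<'E'
from h import *
o=ctrl.get_obs();print(o["ee_pos"],o["eef_rot"],o["qpos"].round(3))
for n in("wrist","scene"):
    im,P=cloud(n); np.save("D_%s.npy"%n,P); cv2.imwrite("pics/d_%s.png"%n,im)
E
```

```text
[ 0.59384894 -0.07955426  0.26765237] [-3.14068167e+00 -2.67589753e-04  1.69321005e+00] [-0.194  0.367  1.234 -0.     1.541 -0.317]
```

View pics/d_wrist.png

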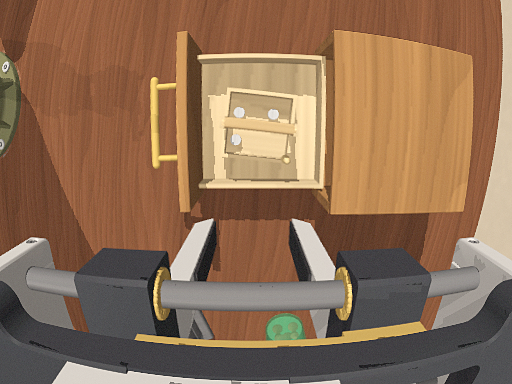

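The wrist view shows the open drawer and the tote. Its bridge bar runs from (225,123) to (294,129), the pawn is at (286,160), and the slugs are at (240,112), (273,114) and (237,139).

```bash
python3 - <<'E'
from h import *
P=np.load("D_wrist.npy")
S=P[85:185,215:300].reshape(-1,3); m=(S[:,2]>.088)&(S[:,2]<.104)&(S[:,0]<.67); H=S[m]
r=cv2.minAreaRect(H[:,:2].astype(np.float32)); print(m.sum(),r,cv2.boxPoints(r).round(4).tolist(),np.median(H[:,2]))
for p in ((228,123),(260,126),(291,129),(286,160),(229,91),(291,99),(227,155)): print(p,P[p[1],p[0]].round(4))
Q=np.load("D_scene.npy").reshape(-1,3)
m=(Q[:,2]>.088)&(Q[:,2]<.104)&(np.hypot(Q[:,0]-.585,Q[:,1]-0)<.055); H=Q[m]
r=cv2.minAreaRect(H[:,:2].astype(np.float32)); print(m.sum(),r,cv2.boxPoints(r).round(4).tolist(),np.median(H[:,2]))
E
```

```text
926 ((0.5937971472740173, -0.012310911901295185), (0.10011045634746552, 0.016881220042705536), 1.6164226531982422) [[0.5435000061988831, -0.0052999998442828655], [0.5440000295639038, -0.022199999541044235], [0.64410001039505, -0.019300000742077827], [0.6435999870300293, -0.0024999999441206455]] 0.09398452626164774
(228, 123) [ 0.5544 -0.0135  0.0938]
(260, 126) [ 0.5947 -0.0125  0.0925]
(291, 129) [ 0.6338 -0.0111  0.0946]
(286, 160) [ 0.6363 -0.0539  0.0679]
(229, 91) [0.5461 0.0321 0.0434]
(291, 99) [0.6364 0.0333 0.0292]
(227, 155) [ 0.5541 -0.0597  0.0441]
148 ((0.5906285047531128, -0.012644756585359573), (0.09750694781541824, 0.018193813040852547), 1.8616852760314941) [[0.5415999889373779, -0.005100000184029341], [0.5422000288963318, -0.02329999953508377], [0.6396999955177307, -0.02019999921321869], [0.6391000151634216, -0.0020000000949949026]] 0.09588917378718614
```

Converted, 67 mm / 1000 = 0.067, 20 mm / 1000 = 0.02, 1.66 rad / 2 = 0.83.

Emit:
arm_command(
  plan=[
    [[0.067,0.007,0.02,0,0,0.83,0],[0.067,0.007,0.02,0,0,0.83,0],[0.067,0.007,0.02,0,0,0.83,0],[0.067,0.007,0.02,0,0,0.83,0],[0.067,0.007,0.02,0,0,0.83,0],[0.067,0.007,0.02,0,0,0.83,0],[0.067,0.007,0.02,0,0,0.83,0],[0.067,0.007,0.02,0,0,0.83,0],[0.067,0.007,0.02,0,0,0.83,0],[0.067,0.007,0.02,0,0,0.83,0],[0.067,0.007,0.02,0,0,0.83,0],[0.067,0.007,0.02,0,0,0.83,0]],
  ],
)

```text
time_s: 8.5
ee_pos: [0.5917, -0.0115, 0.2478]
eef_rot: [-3.141, 0.001, 0.031]
force: [0.6, 0.7, -0.4]
grip_width: 0.0468
grip_force: 0.0
```

```bash
python3 - <<'E'
from h import *
o=ctrl.get_obs();print(o["ee_pos"],o["eef_rot"],o["qpos"].round(3))
im,P=cloud("wrist"); np.save("E.npy",P); cv2.imwrite("pics/e.png",im)
S=P.reshape(-1,3); m=(S[:,2]>.088)&(S[:,2]<.104)&(np.abs(S[:,0]-.593)<.058)&(np.abs(S[:,1]+.012)<.03); H=S[m]
r=cv2.minAreaRect(H[:,:2].astype(np.float32)); print(m.sum(),r,H.mean(0))
# finger tips: points near tcp axis
m=(np.hypot(S[:,0]-o["ee_pos"][0],S[:,1]-o["ee_pos"][1])<.045)&(S[:,2]>.2)&(S[:,2]<.38);H=S[m];print(m.sum(),H.min(0),H.max(0),"tcp z",o["ee_pos"][2])
E
```

```text
[ 0.59167122 -0.01148054  0.24782608] [-3.14145182e+00  1.35109343e-03  3.13548532e-02] [-0.081  0.357  1.293 -0.     1.494  1.458]
945 ((0.5947176218032837, -0.01302409265190363), (0.10006991773843765, 0.01552018616348505), 1.006789207458496) [ 0.59577193 -0.01266864  0.0944661 ]
5860 [ 0.58139659 -0.04716973  0.26969048] [0.62740848 0.02454365 0.37999106] tcp z 0.24782607793754732
```

View pics/e.png

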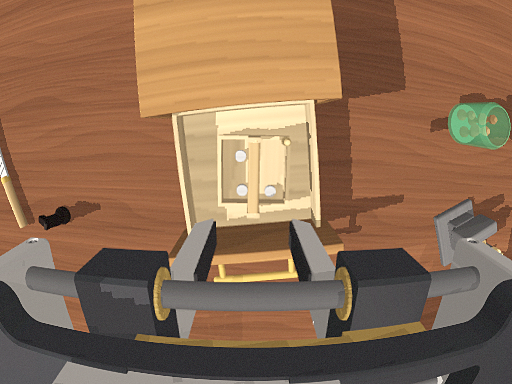

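The view shows the bar vertically at column 254, rows 143–215, between the finger planes, and the pawn at (287,142), to the right and far side. Alignment is good, so I'll descend and grip.

Converted, 206 mm / 1000 = 0.206, 202 mm / 1000 = 0.202.

Emit:
arm_command(
  plan=[
    [[0.002,0.001,0.045,0,0,0,0],[0.002,0.001,0.09,0,0,0,0],[0.002,0.001,0.135,0,0,0,0],[0.002,0.001,0.17,0,0,0,0],[0.002,0.001,0.19,0,0,0,0],[0.002,0.001,0.202,0,0,0,0],[0.002,0.001,0.206,0,0,0,0],[0.002,0.001,0.206,0,0,0,1],[0.002,0.001,0.206,0,0,0,1],[0.002,0.001,0.206,0,0,0,1],[0.002,0.001,0.206,0,0,0,1],[0.002,0.001,0.206,0,0,0,1]],
  ],
  squeeze=50,
)

```text
time_s: 9.75
ee_pos: [0.595, -0.0128, 0.0429]
eef_rot: [-3.142, -0.001, 0.034]
force: [2.5, 1.3, 1.1]
grip_width: 0.0136
grip_force: 50.0
```

Converted, -210 mm / 1000 = -0.21, -205 mm / 1000 = -0.205.

Emit:
arm_command(
  plan=[
    [[0,0,-0.005,0,0,0,1],[0,0,-0.015,0,0,0,1],[0,0,-0.03,0,0,0,1],[0,0,-0.05,0,0,0,1],[0,0,-0.075,0,0,0,1],[0,0,-0.1,0,0,0,1],[0,0,-0.125,0,0,0,1],[0,0,-0.15,0,0,0,1],[0,0,-0.175,0,0,0,1],[0,0,-0.195,0,0,0,1],[0,0,-0.205,0,0,0,1],[0,0,-0.21,0,0,0,1]],
  ],
)

```text
time_s: 10.95
ee_pos: [0.5948, -0.0129, 0.2538]
eef_rot: [3.141, -0.002, 0.034]
force: [-0.3, 0.9, -3.0]
grip_width: 0.0137
grip_force: 50.0
```

Converted, -130 mm / 1000 = -0.13, -128 mm / 1000 = -0.128, -0.785 rad / 2 = -0.3925.

Emit:
arm_command(
  plan=[
    [[-0.005,0,-0.005,0,0,-0.015,1],[-0.015,0,-0.015,0,0,-0.045,1],[-0.028,0,-0.025,0,0,-0.08,1],[-0.042,0,-0.035,0,0,-0.12,1],[-0.056,0,-0.045,0,0,-0.16,1],[-0.07,0,-0.055,0,0,-0.2,1],[-0.084,0,-0.065,0,0,-0.24,1],[-0.098,0,-0.075,0,0,-0.28,1],[-0.111,0,-0.085,0,0,-0.32,1],[-0.122,0,-0.093,0,0,-0.355,1],[-0.128,0,-0.098,0,0,-0.38,1],[-0.13,0,-0.1,0,0,-0.3925,1]],
  ],
)

```text
time_s: 12.15
ee_pos: [0.4644, -0.0173, 0.3526]
eef_rot: [3.142, -0.0, 0.82]
force: [-0.2, 0.1, -1.8]
grip_width: 0.0134
grip_force: 50.0
```

Converted, -0.46 rad / 2 = -0.23.

Emit:
arm_command(
  plan=[
    [[0,0,0,0.01,-0.01,0,1],[0,0,0,0.03,-0.03,0,1],[0,0,0,0.05,-0.05,0,1],[0,0,0,0.075,-0.075,0,1],[0,0,0,0.1,-0.1,0,1],[0,0,0,0.125,-0.125,0,1],[0,0,0,0.15,-0.15,0,1],[0,0,0,0.175,-0.175,0,1],[0,0,0,0.2,-0.2,0,1],[0,0,0,0.22,-0.22,0,1],[0,0,0,0.23,-0.23,0,1],[0,0,0,0.23,-0.23,0,1]],
  ],
)

```text
time_s: 13.35
ee_pos: [0.4653, -0.0173, 0.351]
eef_rot: [-2.645, 0.445, 0.933]
force: [-0.3, -0.7, -2.1]
grip_width: 0.0136
grip_force: 50.0
```

Emit:
arm_command(
  plan=[
    [[0,0,0,0,0,0,1],[0,0,0,0,0,0,1],[0,0,0,0,0,0,1],[0,0,0,0,0,0,1],[0,0,0,0,0,0,1],[0,0,0,0,0,0,1],[0,0,0,0,0,0,1],[0,0,0,0,0,0,1]],
  ],
)

```text
time_s: 14.15
ee_pos: [0.4648, -0.0173, 0.3524]
eef_rot: [-2.648, 0.443, 0.932]
force: [-0.5, 0.3, -2.2]
grip_width: 0.0134
grip_force: 50.0
```

```bash
python3 - <<'E'
from h import *
o=ctrl.get_obs();print(o["ee_pos"],o["eef_rot"],o["qpos"].round(3),o["joint_vel"].round(3))
I=[cloud(n)[0] for n in("wrist","side")]
cv2.imwrite("pics/f.png",np.hstack([cv2.resize(I[0][60:300,150:370],(400,436)),cv2.resize(I[1][60:280,230:430],(396,436))]))
E
```

```text
[ 0.46483507 -0.01728806  0.35241971] [-2.64790818  0.44256062  0.93204752] [-0.074  0.473  1.033 -0.086  2.282  0.643] [ 0.     0.002 -0.001  0.001 -0.001  0.002]
```

View pics/f.png

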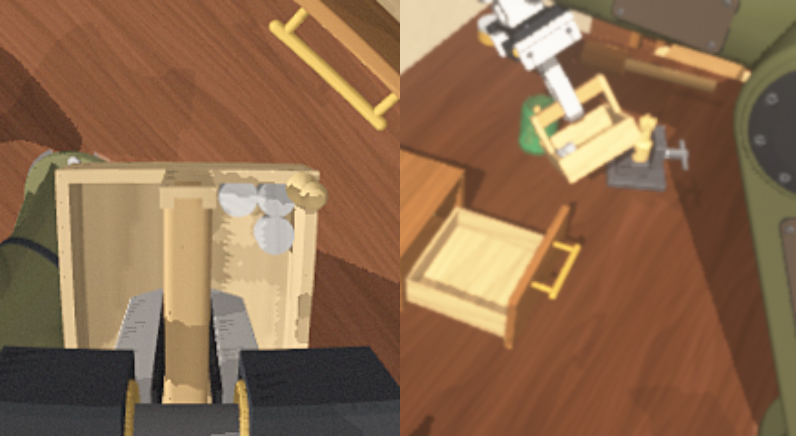

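The wrist half shows all three slugs, at (240,197), (276,197) and (273,233), packed in the corner under the pawn at (306,190). The side half shows the tote held, tilted and clear of the open drawer. Handing in.

```bash
python3 -c "
from station import ctrl
print(ctrl.hand_in())"
```

```text
the job is handed in; nothing more can be done
None
```

I pulled the drawer to its end stop, lifted the tote out and tilted it about 37° with all three slugs in the pawn corner; I handed it in still held and still, about 14 s in, with no verdict returned.

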